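# Snap-check an air coupler and log it with the scanner

### The arm

A 6-joint arm with a two-finger parallel gripper is mounted at the origin on the work surface. World frame = base frame: x ahead of the robot, y to its left, z up, the work surface at z = 0. Lengths are in m, angles in rad, forces in N, time in s.
With the tool pointing down it reaches from about 0.35 to 0.775 m from the base axis. Payload 5.5 kg.
Tool frame: the origin (TCP) lies on the centre line of the jaws, within the pads' length; the fingertips stand 11 mm ahead of it and the grasp point (between the pads) lies 8 mm behind it; z points along the fingers, y is the direction in which the jaws open and shut (so a half turn about z gives the same grasp; the last joint's range is limited). The gripper opens to 85 mm and grips with 20 to 120 N. Pads are 22 mm wide; open, the fingers measure 114 mm over their backs; the gripper's body (76 mm by 85 mm) begins 54 mm behind the grasp point. The pads swing forward as they close: fully open they stand 13 mm farther back than shut.
Start: joints at [1.188, 0.313, 0.046, 1.304, 0, 1.431], TCP at [0.138, 0.558, 0.242] pointing down, gripper open.
Joint ranges: [-2.76, 2.76], [-0.86, 1.69], [-1.03, 1.26], [-2.2, 2.34], [-1.47, 1.5], [-3.14, 3.14]. Speed limits (rad/s): [2.57, 2.57, 3.14, 3.14, 3.14, 3.14].

### API

Orientations are given as a unit quaternion [w, x, y, z].
In Python, from workcell import env, imaging, order gives the robot as it stands. The module is installed in compiled form; this text tells all that it offers.
- The arm moves only by the tool move_arm, never from a script. Its argument "deltas" is one flat list of numbers, 7 for each row, row after row: the gripper's target within -1 to 1 (shut at 1, half-way at 0, fully open at -1), then the shift along the tool's x, y, z in m, then the turn, a rotation vector about the tool's x, y, z in degrees. In form: [jaw, tx, ty, tz, ax, ay, az, jaw, tx, ty, tz, ax, ay, az, ...]. A call has 1 to 10 rows; each row shifts and turns the commanded pose from where the row before left it, along the tool's axes as they then stand; what a row does not reach is not made up. A row lasts 1/8 s, in which the tool goes at most 62.5 mm and 10.7 degrees, less where a joint would pass 70% of its speed; a pose out of reach is approached as far as the arm can. A call is refused whole if a number of a shift passes 0.0625 or a number of a turn 10.7, either way. A call with a gripper value outside its range is refused whole. The fingers move at their own pace and stop on an object; "squeeze" is the grip in N (left out, the last holds). Time passes only in rows, so rows that do not move let the fingers close. It gives the time, the measured TCP pose, the force and the opening at its end, in the units of the state.
- env.get_state(): the state, without advancing time (a new reading comes with each control period).
- imaging.read_camera(name): name is "side" or "top" or "wrist"; returns a dict with "img" (400x640x3 uint8, red, green, blue), "z_map" (400x640 float32, m along the optical axis (not along the pixel's ray), 0 where there is no reading), "fx", "fy", "cx", "cy" (pixels), "rvec" (rotation vector, rad) and "tvec" (3), from world to camera coordinates, as OpenCV has them. Camera axes: x right, y down, z forward; pixel columns grow to the right and rows downward; lengths in m; the calibration is good to about 2 mm. A picture is of the moment at which its call begins.
- order.hand_in(): hands the job in, once; it reports no verdict.
Trained networks look in a picture, given as the dict that the camera call returned (one of the last four; its "shot" number tells which), for a name from the list of things; names that differ only in an ending like _2 or _b are one class to them, and where a whole thing is asked for, a point or a joint stands for the part that bears it (a point fixed in the world has none). Each returns a list of dicts, best first, with "confidence" (0 to 1); they miss things now and then, are a little off and sometimes report something else, mostly with a low value. They report only what shows in the picture. A call takes as long as a camera call. They do not tell look-alikes from the thing itself.
- imaging.recognise(picture, thing): "centre" ([column, row] in pixels, amid what is visible of it).
- imaging.cut_out(picture, thing): "mask" (400x640 bool, what is visible of it) and "centre" ([column, row] in pixels, amid what is visible of it).
The state is a dict: "clock": time; "joint_pos": joint angles; "qvel": joint speeds; "tau": joint torques, N m; "tcp_pos": TCP position; "orientation": TCP orientation; "wrist_force": force on the tool from outside, world axes, zero at the start; "ft_torque": the same for the moment, N m; "finger_gap": finger opening in m.
Only numpy, scipy, OpenCV 4.12 (cv2) and the standard library are available. Lean on these libraries where they do the work, as an engineer would, in place of code of your own. Each camera call takes 0.05 s, during which the arm holds its last target.

### The job

Check the air coupler with the yellow sleeve: pull its sleeve all the way back, hold it there for a moment, then let go so that it snaps home by itself. Then log the check: take the stick scanner from its cup, hold it steady for two seconds pointing squarely at the middle of that coupler's own barcode tag (yellow strip) from about 6 cm without touching the tag, and stand it back in its cup. Leave the green coupler's sleeve alone, and leave the paint can, pen pot and label roll where they stand.

Things in the scene. Friction and masses are not known exactly. Their poses are not given: they have to be found in the camera images.
- yellow_sleeve (a joint): Spring sleeve of the yellow coupler, value in m: 0 = fully forward (home), 0.016 = fully back against its stop. Value grows as the sleeve moves away from the coupler's mouth, towards the column. The spring pushes it forward with 8 N at home, 16 N fully back; let go fully back, it snaps home in about 0.1 s, faster than 0.1 m/s.
- green_sleeve (a joint): The same for the green coupler (to be left alone).
- yellow_sleeve_mid (a point): Centre of the yellow sleeve, on the coupler's level axis, moves with it; 140 mm above the bench. Cylinder 34 mm dia, 40 mm long, three black rings, 37 mm bead at the mouth end. Own axes: x = level, the pull-back direction (from the mouth, which faces the robot more or less, to the column); y = level, towards the tag; z = up. A 22 mm brass nose sticks out 13 mm before it; behind is the 36 mm body.
- yellow_regulator (a point): Middle of the lower front edge of the blue regulator box that hangs over the coupler; axes as the sleeve's. It fills x 0 to 82, y -25 to 25, z 0 to 75 mm (knob to 103; gauge 2 mm out in front), on a 36 mm wide column at x 76 to 116 down to the bench. This edge is 19 mm behind the middle of the sleeve at home and 50 mm above its axis.
- yellow_station: Station with the yellow coupler; origin on the bench, 55 mm behind the middle of the sleeve at home, axes as the sleeve's. Grey base plate x -40 to 90, y -70 to 140 mm, 10 mm high. A gripper straight above the sleeve strikes the regulator: lean the tool about 40 degrees, fingertips down and towards +x, wrist back on the mouth side, fingers closing along y.
- green_sleeve_mid (a point): The same point of the green sleeve, on the other, identical station.
- yellow_tag_mid (a point): Centre of the printed face of the barcode tag of the yellow coupler: a white plate 56 x 76 mm, 4 mm thick, with black bars and a yellow strip, on the base of the same station, 105 mm to the +y side of the coupler axis (sleeve axes) and 45 mm above the bench. Own axes: z = out of the printed face, leaning 37 degrees from vertical to the mouth side; y = along the long side, level.
- green_tag_mid (a point): The same for the tag with the green strip (not wanted).
- scanner_mid (a point): Centre of the stick scanner: a straight grey round stick, 30 mm dia, 160 mm long, about 0.14 kg, standing nose down in its cup. Own z runs along the stick from nose to tail (up as it stands). Pick it by the upper part.
- scanner_nose (a point): Centre of the scanner's flat red nose (26 mm dia), the end from which it reads straight out along the stick: 80 mm from scanner_mid. Own z points from the nose back along the stick, so the beam runs along -z.
- cup_floor (a point): Centre of the inside floor of the scanner's fixed black cup, 8 mm above the bench; the cup is 46 mm wide inside, 54 mm outside, its rim 66 mm above the bench, on a foot disc of 84 mm dia.
- can_mid (a point): Bystander: orange and white paint can, 89 mm dia, 102 mm high; its centre. Leave standing.
- pens_mid (a point): Bystander: steel pen pot, 68 mm dia, 85 mm high, pens up to 150 mm high; centre of the pot. Leave standing.
- roll_mid (a point): Bystander: roll of white labels standing on end, 84 mm dia, 60 mm high; its centre. Leave standing.
- scanner: The scanner itself (origin at the nose; see scanner_mid and scanner_nose).
- yellow_tag: The yellow coupler's tag plate (origin and axes as yellow_tag_mid).
Things that resemble listed ones, but are neither listed nor needed, are in the scene too. Leave any blue or purple look-alike of the part that bears cup_floor alone. Of the things that look like the scanner, the larger one is meant.

How it is judged:
By the outcome, as a careful person would: the job done as asked, in the order asked, and still so for the second after the job is handed in, with the robot touching nothing.
It also fails if it takes over 69 s, if anything falls off the work surface, if the arm or the gripper's body presses on something with over 40 N, if the wrist force passes 120 N, or if a joint passes its speed limit or range.

## Working session

There is one attempt and no reset: what is moved stays moved. The work goes in short steps, Python scripts to look and compute and a tool call to move; the robot and the scene stay as the last step left them, time stands still between calls to the robot, and variables do not carry over. Pictures are saved under pics/ and viewed, and the job is handed in when it is done.

Besides the shell and the picture viewer there is one more tool, called after ">>>" in YAML: its name, and indented under it one key for each argument. move_arm: Moves the arm, as the interface text tells. Its arguments: {"type":"object","properties":{"deltas":{"type":"array"},"squeeze":{"type":"number"}},"required":["deltas"]}

```bash
mkdir -p pics
cat > h.py <<'E'
import numpy as np, cv2
from scipy.spatial.transform import Rotation as R
from workcell import env, imaging, order
def cam(n):
    p=imaging.read_camera(n); return p
def save(p,f,crop=None,s=1):
    im=p["img"][...,::-1]
    if crop: im=im[crop[1]:crop[3],crop[0]:crop[2]]
    if s!=1: im=cv2.resize(im,None,fx=s,fy=s,interpolation=cv2.INTER_CUBIC)
    cv2.imwrite("pics/"+f,im)
def cloud(p):
    z=p["z_map"]; v,u=np.mgrid[0:z.shape[0],0:z.shape[1]]
    P=np.stack([(u-p["cx"])/p["fx"]*z,(v-p["cy"])/p["fy"]*z,z],-1)
    Rm=cv2.Rodrigues(np.array(p["rvec"],float))[0]
    W=(P-np.array(p["tvec"]).ravel())@Rm
    W[z==0]=np.nan
    return W
def proj(p,X):
    return cv2.projectPoints(np.atleast_2d(np.array(X,float)),np.array(p["rvec"],float),np.array(p["tvec"],float),np.array([[p["fx"],0,p["cx"]],[0,p["fy"],p["cy"]],[0,0,1.]]),None)[0][:,0]
def tcp():
    s=env.get_state(); q=s["orientation"]; return np.array(s["tcp_pos"]),R.from_quat([q[1],q[2],q[3],q[0]]),s
E
python3 - <<'E'
from h import *
import pickle
print({k:np.round(v,3) for k,v in env.get_state().items()})
for n in ["side","top"]:
    p=cam(n); save(p,n+"0.png"); pickle.dump(p,open(n+"0.pkl","wb"))
    W=cloud(p)
    for t in ["yellow_sleeve_mid","yellow_regulator","yellow_tag_mid","green_tag_mid","scanner_mid","scanner_nose","cup_floor","can_mid","pens_mid","roll_mid","yellow_station"]:
        for d in imaging.recognise(p,t):
            c=d["centre"]; print(n,t,np.round(c),round(d["confidence"],2),np.round(W[int(c[1]),int(c[0])],3))
E
```

```text
{'clock': np.float64(0.0), 'joint_pos': array([ 1.188,  0.314,  0.045,  1.304, -0.   ,  1.431]), 'qvel': array([-0.001,  0.001, -0.001, -0.   ,  0.001,  0.   ]), 'tau': array([ 0.0000e+00, -4.8062e+01,  2.9854e+01,  1.9000e-02, -0.0000e+00,
       -0.0000e+00]), 'tcp_pos': array([0.138, 0.558, 0.241]), 'orientation': array([-0.   ,  0.121,  0.993, -0.001]), 'wrist_force': array([-0.245,  0.526, -0.119]), 'ft_torque': array([-0.036,  0.009,  0.03 ]), 'finger_gap': np.float64(0.085)}
side yellow_sleeve_mid [378. 152.] 0.66 [ 0.534 -0.209  0.144]
side yellow_regulator [353. 144.] 0.9 [ 0.621 -0.208  0.132]
side yellow_regulator [275. 182.] 0.24 [0.7   0.013 0.08 ]
side yellow_tag_mid [337. 188.] 0.9 [ 0.591 -0.114  0.047]
side green_tag_mid [165. 287.] 0.82 [0.622 0.376 0.045]
side green_tag_mid [336. 190.] 0.24 [ 0.592 -0.107  0.043]
side scanner_mid [216. 243.] 0.67 [0.55  0.282 0.153]
side scanner_mid [317. 206.] 0.66 [ 0.56  -0.001  0.068]
side scanner_mid [364. 200.] 0.6 [ 0.443 -0.034  0.13 ]
side scanner_nose [318. 208.] 0.88 [ 0.558 -0.002  0.065]
side scanner_nose [363. 201.] 0
[... 977 characters left out ...]
]
top scanner_mid [354. 235.] 0.58 [ 0.436 -0.043  0.068]
top scanner_nose [357. 227.] 0.62 [ 0.443 -0.043  0.165]
top cup_floor [310. 223.] 0.95 [0.471 0.074 0.01 ]
top cup_floor [311. 272.] 0.79 [0.34  0.061 0.011]
top cup_floor [356. 227.] 0.73 [ 0.445 -0.04   0.168]
top cup_floor [353. 237.] 0.68 [ 0.439 -0.042  0.004]
top can_mid [246. 232.] 0.63 [0.419 0.23  0.105]
top can_mid [424. 169.] 0.43 [ 0.641 -0.23   0.012]
top can_mid [353. 227.] 0.39 [ 0.446 -0.034  0.155]
top pens_mid [349. 132.] 0.74 [ 0.712 -0.014  0.082]
top roll_mid [432. 248.] 0.8 [ 0.418 -0.246  0.062]
top yellow_station [419. 171.] 0.59 [ 0.635 -0.215  0.007]
top yellow_station [386. 181.] 0.58 [ 0.592 -0.119  0.05 ]
```

View pics/side0.png

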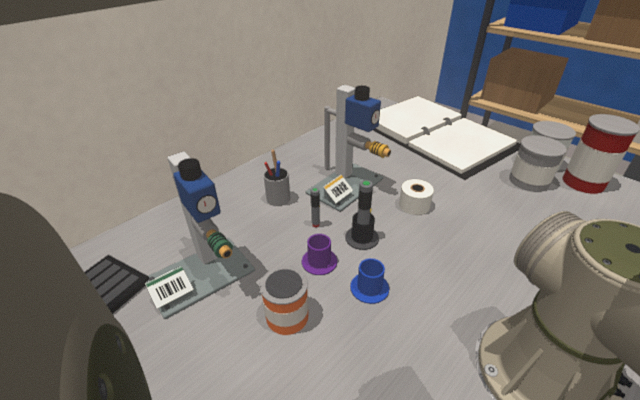

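View pics/top0.png

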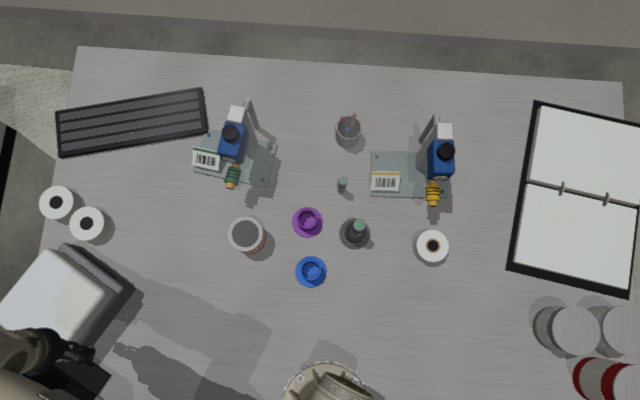

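Side view: yellow station around (350,145), with its sleeve at (378,150) and tag at (340,190). The green station is at (195,215). There are two scanner-like sticks: the large one in the black cup at (363,205) and a small one at (316,208). The large one is the scanner meant, as the task says the larger. Its cup is the black one; the purple (319,255) and blue (370,285) cups are look-alikes. I'll confirm in an enlarged crop and measure.

Run:
```python
from h import *
import pickle
P={n:pickle.load(open(n+"0.pkl","rb")) for n in ["side","top"]}
a=P["side"]["img"][75:255,290:440,::-1]; b=P["top"]["img"][110:260,320:470,::-1]
a=cv2.resize(a,(400,480),interpolation=2); b=cv2.resize(b,(400,480),interpolation=2)
cv2.imwrite("pics/crop0.png",np.hstack([a,b]))
for n,p in P.items():
    W=cloud(p); im=p["img"].astype(int); r,g,b=im[...,0],im[...,1],im[...,2]
    x,y,z=W[...,0],W[...,1],W[...,2]
    # yellow sleeve/nose region
    m=(abs(x-.55)<.06)&(abs(y+.22)<.05)&(z>.1)&(z<.17)
    my=m&(r>g*1.15)&(g>b*1.5)
    Q=W[my]; print(n,"sleeve",len(Q),np.round(np.nanmin(Q,0),3),np.round(np.nanmax(Q,0),3),np.round(np.nanmean(Q,0),3))
    # regulator blue
    mb=(abs(x-.62)<.12)&(abs(y+.22)<.08)&(z>.17)&(z<.3)&(b>r*1.5)
    Q=W[mb]; print("reg",len(Q),np.round(np.nanmin(Q,0),3),np.round(np.nanmax(Q,0),3))
    if len(Q)>10:
        top=Q[(Q[:,2]>.25)&(Q[:,2]<.275)]
        if len(top)>5: rr=cv2.minAreaRect((top[:,:2]*1000).astype(np.float32)); print("regtop",len(top),rr)
    # tag: white region
    mt=(abs(x-.59)<.06)&(abs(y+.12)<.06)&(z>.016)&(z<.09)
    Q=W[mt]; 
    c=np.median(Q,0)
    for _ in range(5):
        u,s,vt=np.linalg.svd(Q-Q.mean(0),full_matrices=False); nn=vt[2]*np.sign(vt[2][2]); d=abs((Q-Q.mean(0))@nn); Q=Q[d<max(2*np.median(d),.002)]
    print("tag",len(Q),Q.mean(0).round(4),nn.round(3),"lean",np.degrees(np.arccos(nn[2])),"heading",np.degrees(np.arctan2(nn[1],nn[0])))
    e2=np.cross(nn,[0,0,1]);e2/=np.linalg.norm(e2); e1=np.cross(e2,nn)
    q=np.stack([(Q-Q.mean(0))@e1,(Q-Q.mean(0))@e2],1); rr=cv2.minAreaRect((q*1000).astype(np.float32)); print(rr, "ctr",Q.mean(0)+(rr[0][0]*e1+rr[0][1]*e2)/1000)
    # base plate
    mbp=(abs(x-.63)<.1)&(y<-.03)&(y>-.33)&(z>.006)&(z<.014)
    Q=W[mbp]; rr=cv2.minAreaRect((Q[:,:2]*1000).astype(np.float32)); print("base",len(Q),rr)
    # scanner
    ms=(np.hypot(x-.442,y+.042)<.05)&(z>.085)
    Q=W[ms]; print("scan",len(Q),Q.min(0).round(3),Q.max(0).round(3),Q.mean(0).round(3))
    for lo in (.08,.1,.12,.14,.16):
        k=Q[(Q[:,2]>lo)&(Q[:,2]<lo+.02)]
        if len(k)>8:
            f=lambda c:np.hypot(k[:,0]-c[0],k[:,1]-c[1])-.015
            from scipy.optimize import least_squares
            s=least_squares(f,k.mean(0)[:2]+[.01,0],loss='soft_l1',f_scale=.002); print(lo,len(k),s.x.round(4),np.abs(s.fun).mean().round(4))
```

```text
side sleeve 226 [ 0.513 -0.242  0.126] [ 0.582 -0.207  0.158] [ 0.541 -0.217  0.146]
reg 828 [ 0.564 -0.245  0.193] [ 0.641 -0.195  0.272]
regtop 277 ((602.8865966796875, -220.80780029296875), (76.63458251953125, 45.4670295715332), 1.9875556230545044)
tag 340 [ 0.5925 -0.1204  0.0438] [-0.599 -0.012  0.801] lean 36.79514141388084 heading -178.8785087582505
((0.5591964721679688, 1.5119285583496094), (56.11415481567383, 77.2162094116211), 1.2347161769866943) ctr [ 0.5928978  -0.11892723  0.04412866]
base 998 ((642.4622192382812, -186.1898651123047), (167.9064483642578, 211.7533416748047), 2.651859998703003)
scan 452 [ 0.433 -0.061  0.085] [ 0.463 -0.031  0.169] [ 0.444 -0.04   0.134]
0.08 64 [ 0.4507 -0.049 ] 0.0008
0.1 85 [ 0.4505 -0.0482] 0.0007
0.12 99 [ 0.4504 -0.0479] 0.0008
0.14 97 [ 0.4505 -0.0484] 0.0007
0.16 107 [ 0.4513 -0.0495] 0.0041
top sleeve 288 [ 0.513 -0.243  0.133] [ 0.577 -0.21   0.163] [ 0.543 -0.224  0.152]
reg 705 [ 0.564 -0.247  0.194] [ 0.644 -0.198  0.297]
regtop 489 ((604.8225708007812, -222.82391357421875), (80.5445327758789, 47.040096282958984), 2.0330214500427246)
tag 314 [ 0.5921 -0.1212  0.0447] [-0.586 -0.041  0.809] lean 35.959630244307974 heading -176.0078371482925
((-9.44784927368164, -1.4770278930664062), (74.73898315429688, 80.47728729248047), 1.0508862733840942) ctr [ 0.58452464 -0.12321469  0.03913575]
base 1644 ((627.274169921875, -179.51495361328125), (192.98483276367188, 298.138671875), 0.6698896288871765)
scan 177 [ 0.434 -0.062  0.088] [ 0.463 -0.034  0.174] [ 0.446 -0.047  0.154]
0.08 11 [ 0.4498 -0.0496] 0.0007
0.1 10 [ 0.4495 -0.0487] 0.0002
0.12 16 [ 0.4497 -0.0486] 0.0003
0.14 20 [ 0.4497 -0.0489] 0.0002
0.16 120 [ 0.4528 -0.0482] 0.005
```

View pics/crop0.png

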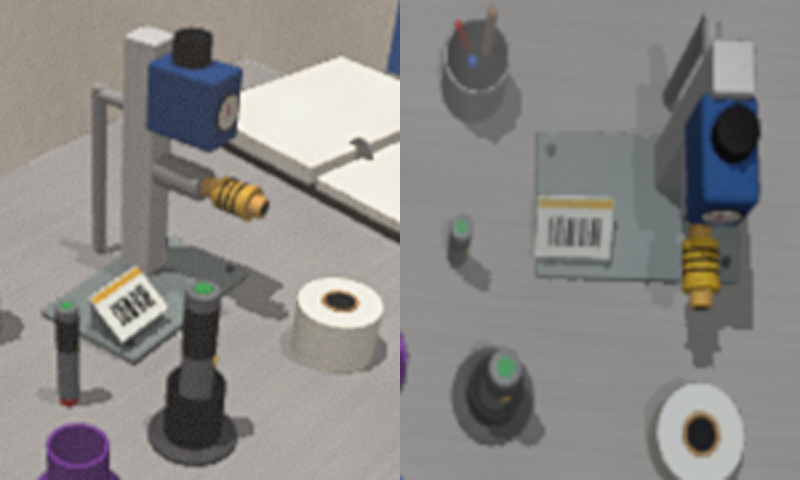

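Crop confirms it: the large grey/black stick with the green tail stands in the black cup, and the small stick is at left without a cup. The tag with the yellow strip lies on the same base as the yellow sleeve. I'll fit the station pose next.

```bash
cat > fit.py <<'E'
from h import *
import pickle
from scipy.optimize import least_squares
P={n:pickle.load(open(n+"0.pkl","rb")) for n in ["side","top"]}
def box(q,lo,hi):
    c=(np.array(lo)+hi)/2;h=(np.array(hi)-lo)/2
    d=abs(q-c)-h; o=np.linalg.norm(np.maximum(d,0),axis=1)+np.minimum(d.max(1),0); return o
def model(q): # station frame
    s=np.deg2rad(37); tc=np.array([0,.105,.045])
    return q
def run(pts):
    reg,sl,tag=pts
    def f(p,full=False):
        def loc(W): 
            d=W-np.array([p[0],p[1],0]);c,s=np.cos(p[2]),np.sin(p[2]); return np.stack([d[:,0]*c+d[:,1]*s,-d[:,0]*s+d[:,1]*c,d[:,2]],1)
        r=box(loc(reg),[-.036,-.025,.19],[.046,.025,.265])
        q=loc(sl); r2=np.hypot(q[:,1],q[:,2]-.14)-.017
        out=[r,r2]
        q=loc(tag); n=np.array([-np.sin(np.deg2rad(37)),0,np.cos(np.deg2rad(37))])
        e=np.array([np.cos(np.deg2rad(37)),0,np.sin(np.deg2rad(37))])
        dd=q-np.array([p[3],.105,.045]); t=np.stack([dd@e,dd[:,1],dd@n],1)
        out.append(box(t,[-.028,-.038,-.004],[.028,.038,0]))
        return np.concatenate(out) if not full else out
    s=least_squares(f,[.6,-.222,.03,-.01],loss='soft_l1',f_scale=.002)
    print(s.x.round(4),np.degrees(s.x[2]).round(2),[np.abs(o).mean().round(4) for o in f(s.x,True)]); return s.x
A=[[],[],[]]
for n,p in P.items():
    W=cloud(p); im=p["img"].astype(int); r,g,b=im[...,0],im[...,1],im[...,2]; x,y,z=W[...,0],W[...,1],W[...,2]
    reg=W[(abs(x-.62)<.12)&(abs(y+.22)<.08)&(z>.17)&(z<.268)&(b>r*1.5)]
    sl=W[(x>.526)&(x<.56)&(abs(y+.224)<.03)&(z>.11)&(z<.17)]
    tag=W[(abs(x-.59)<.06)&(abs(y+.12)<.06)&(z>.016)&(z<.09)]
    print(n,len(reg),len(sl),len(tag)); run([reg,sl,tag])
    for i,k in enumerate([reg,sl,tag]): A[i].append(k)
run([np.vstack(k) for k in A])
E
python3 fit.py
cat >> h.py <<'E'
def look(d,yref):
    z=np.array(d,float);z/=np.linalg.norm(z); y=np.array(yref,float); y-=z*(y@z); y/=np.linalg.norm(y)
    return R.from_matrix(np.stack([np.cross(y,z),y,z],1))
def plan(start,goals,jaw,vmax=.05,amax=9.):
    """start (p,R); goals list of (p,R); prints rows"""
    p,r=start; rows=[]
    for gp,gr in goals:
        gp=np.array(gp,float)
        n=int(max(np.ceil(np.linalg.norm(gp-p)/vmax),np.ceil(np.degrees((r.inv()*gr).magnitude())/amax),1))
        p0,r0=p,r
        for i in range(n):
            f=(i+1)/n; tp=p0+(gp-p0)*f; tr=r0*R.from_rotvec((r0.inv()*gr).as_rotvec()*f)
            t=np.round(r.inv().apply(tp-p),4); a=np.round((r.inv()*tr).as_rotvec(degrees=True),2)
            rows.append([jaw]+list(t)+list(a)); p=p+r.apply(t); r=r*R.from_rotvec(a,degrees=True)
    for i in range(0,len(rows),10):
        print("CALL",", ".join(", ".join(f"{v:g}" for v in q) for q in rows[i:i+10]))
    print("end",p.round(4)); return p,r
E
```

```text
side 826 173 482
[ 0.6029 -0.2251  0.0402 -0.0052] 2.3 [np.float64(0.0011), np.float64(0.0016), np.float64(0.0024)]
top 648 197 596
[ 0.602  -0.2256  0.0443 -0.0065] 2.54 [np.float64(0.0011), np.float64(0.0018), np.float64(0.0025)]
[ 0.6025 -0.2253  0.0417 -0.0066] 2.39 [np.float64(0.0011), np.float64(0.0017), np.float64(0.0026)]
```

```bash
cat > st.py <<'E'
from h import *
YAW=np.deg2rad(2.2); S=np.array([.6025,-.2245,0]); X=np.array([np.cos(YAW),np.sin(YAW),0]); Y=np.array([-X[1],X[0],0]); Z=np.array([0,0,1.])
L=np.deg2rad(47); D=np.sin(L)*X-np.cos(L)*Z
SL=S-.055*X+.14*Z
RS=look(D,Y)
E
python3 - <<'E'
from st import *
p,r,s=tcp(); G=SL-.004*X; print(SL)
plan((p,r),[([.28,.2,.30],R.from_matrix(np.stack([-X,Y,-Z],1))),(G-.102*D,RS)],-1)
E
```

```text
[ 0.54754054 -0.22661133  0.14      ]
CALL -1, -0.028, -0.0392, -0.0072, 0, 0, -2.01, -1, -0.0265, -0.0401, -0.0072, 0, 0, -2.02, -1, -0.0252, -0.0411, -0.0072, 0, 0, -2.01, -1, -0.0236, -0.0419, -0.0072, 0, 0, -2.02, -1, -0.0222, -0.0428, -0.0073, 0, 0, -2.01, -1, -0.0207, -0.0434, -0.0072, 0, 0, -2.02, -1, -0.0191, -0.0442, -0.0072, 0.01, 0, -2.01, -1, -0.0176, -0.0449, -0.0072, -0, 0, -2.01, -1, -0.0172, -0.0437, 0.009, -0, -4.7, -0, -1, -0.0165, -0.0436, 0.0105, -0, -4.7, -0
CALL -1, -0.0155, -0.0437, 0.0117, -0, -4.7, -0, -1, -0.0145, -0.0436, 0.013, -0, -4.7, -0, -1, -0.0134, -0.0437, 0.0141, -0, -4.7, -0, -1, -0.0122, -0.0436, 0.0152, -0, -4.7, -0, -1, -0.011, -0.0437, 0.0161, -0, -4.7, -0, -1, -0.0095, -0.0436, 0.017, -0, -4.7, -0, -1, -0.0082, -0.0437, 0.0177, -0.01, -4.7, -0, -1, -0.0066, -0.0436, 0.0183, 0, -4.7, -0
end [ 0.469  -0.2296  0.2095]
```

>>> move_arm:
  deltas: [-1,-0.028,-0.0392,-0.0072,0,0,-2,-1,-0.0265,-0.04,-0.0072,0,0,-2,-1,-0.0252,-0.041,-0.0072,0,0,-2,-1,-0.0236,-0.042,-0.0072,0,0,-2,-1,-0.0222,-0.043,-0.0072,0,0,-2,-1,-0.0207,-0.0434,-0.0072,0,0,-2,-1,-0.019,-0.044,-0.0072,0,0,-2,-1,-0.0176,-0.045,-0.0072,0,0,-2,-1,-0.0172,-0.0437,0.009,0,-4.7,0,-1,-0.0165,-0.0436,0.0105,0,-4.7,0]

```text
clock: 2.45
tcp_pos: [0.3181, 0.1125, 0.282]
orientation: [0.084, -0.018, 0.996, 0.001]
wrist_force: [0.2, -0.5, 0.2]
finger_gap: 0.0855
```

>>> move_arm:
  deltas: [-1,-0.0155,-0.0437,0.0117,0,-4.7,0,-1,-0.0145,-0.0436,0.013,0,-4.7,0,-1,-0.0134,-0.0437,0.014,0,-4.7,0,-1,-0.0122,-0.0436,0.0152,0,-4.7,0,-1,-0.011,-0.0437,0.016,0,-4.7,0,-1,-0.0095,-0.0436,0.017,0,-4.7,0,-1,-0.0082,-0.0437,0.0177,0,-4.7,0,-1,-0.0066,-0.0436,0.0183,0,-4.7,0,-1,0,0,0,0,0,0]

```text
clock: 3.58
tcp_pos: [0.4672, -0.2326, 0.2079]
orientation: [0.398, -0.015, 0.917, 0.007]
wrist_force: [-0.3, 0.7, -0.0]
finger_gap: 0.0855
```

Run:
```python
from st import *
import pickle
p,r,s=tcp(); print(s["clock"],p,r.as_matrix().round(3),s["joint_pos"].round(2),s["wrist_force"])
for n in ["wrist","side","top"]:
    q=cam(n); pickle.dump(q,open(n+"1.pkl","wb")); save(q,n+"1.png")
    print(n,[(np.round(d["centre"]),round(d["confidence"],2)) for d in imaging.recognise(q,"yellow_sleeve_mid")], proj(q,[SL,SL-.033*X,SL+.05*X]).round(0).tolist())
plan((p,r),[(SL-.004*X-.05*D,RS)],-1)
```

```text
3.575 [ 0.46722793 -0.23260292  0.20787313] [[-0.683 -0.033  0.73 ]
 [-0.021  0.999  0.025]
 [-0.731  0.002 -0.683]] [-0.98 -0.15 -0.84  0.37  0.67 -0.83] [-0.27641884  0.67538189 -0.03525067]
wrist [(array([318., 214.]), 0.79), (array([600., 106.]), 0.29)] [[315.0, 207.0], [316.0, 189.0], [315.0, 227.0]]
side [(array([377., 149.]), 0.57), (array([419., 196.]), 0.16)] [[378.0, 148.0], [388.0, 152.0], [363.0, 142.0]]
top [(array([434., 190.]), 0.68)] [[432.0, 192.0], [432.0, 205.0], [432.0, 173.0]]
CALL -1, -0.0013, 0.0015, 0.0261, -0.08, -0.03, -0.16, -1, -0.0013, 0.0015, 0.0261, -0.09, -0.04, -0.15
end [ 0.507  -0.2282  0.1741]
```

View pics/wrist1.png

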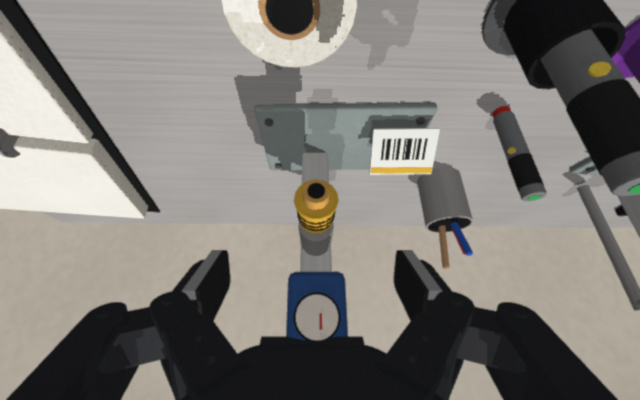

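View pics/side1.png

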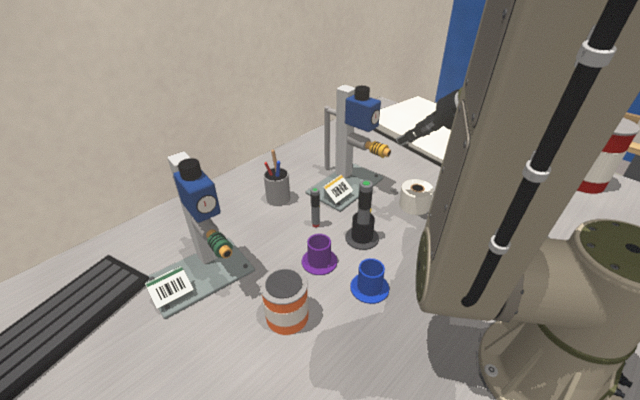

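Wrist view: the yellow coupler is centred at (316,205) under the regulator gauge at (320,318), between the open fingers. My projected sleeve (315,207) agrees. Advancing.

>>> move_arm:
  deltas: [-1,-0.0013,0.0015,0.026,0,0,0,-1,-0.0013,0.0015,0.026,0,0,0,-1,0,0,0,0,0,0]

```text
clock: 4.25
tcp_pos: [0.5077, -0.2237, 0.1754]
orientation: [0.398, -0.018, 0.917, 0.008]
wrist_force: [-0.9, -0.1, 0.4]
finger_gap: 0.0852
```

Run:
```python
from st import *
import pickle
p,r,s=tcp(); print(s["clock"],p,s["wrist_force"])
for n in ["wrist","side"]:
    q=cam(n); pickle.dump(q,open(n+"2.pkl","wb")); save(q,n+"2.png") if n=="wrist" else save(q,n+"2.png",(320,70,480,190),5)
    print(n,proj(q,[SL,SL-.033*X,SL+.05*X]).round(0).tolist())
    W=cloud(q)
    m=(W[...,0]>.53)&(W[...,0]<.56)&(abs(W[...,1]+.226)<.035)&(W[...,2]>.12)&(W[...,2]<.17)
    print(W[m].min(0),W[m].max(0))
print(tcp()[0])
plan((p,r),[(SL-.004*X+.008*D,RS)],-1,.02)
```

```text
4.25 [ 0.50767273 -0.22371979  0.17539634] [-0.94602544 -0.14328374  0.39498552]
wrist [[305.0, 225.0], [304.0, 205.0], [306.0, 245.0]]
[ 0.53004275 -0.24440425  0.13388894] [ 0.55970609 -0.20908133  0.15959469]
side [[378.0, 148.0], [388.0, 152.0], [363.0, 142.0]]
[ 0.53029064 -0.23296956  0.12435372] [ 0.55996697 -0.2066098   0.15716426]
[ 0.50735412 -0.22470305  0.17642696]
CALL -1, 0.0005, -0.0015, 0.0194, 0.03, -0.01, 0, -1, 0.0005, -0.0015, 0.0194, 0.03, -0.02, 0, -1, 0.0005, -0.0015, 0.0195, 0.02, -0.01, 0.01
end [ 0.5494 -0.2266  0.1345]
```

View pics/wrist2.png

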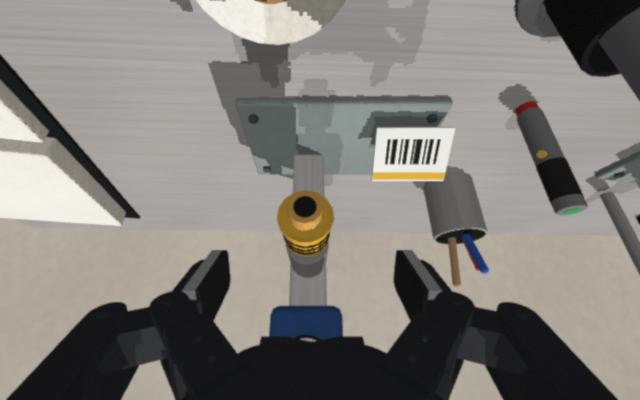

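View pics/side2.png

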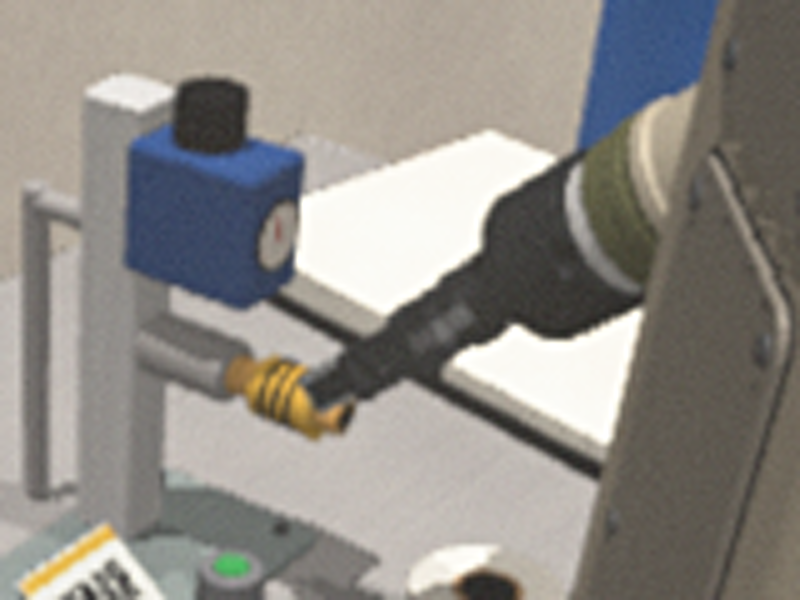

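>>> move_arm:
  deltas: [-1,0.0005,-0.002,0.0195,0,0,0,-1,0.0005,-0.0015,0.0195,0,0,0,-1,0,0,0,0,0,0]

```text
clock: 4.72
tcp_pos: [0.5352, -0.2279, 0.1487]
orientation: [0.399, -0.017, 0.917, 0.008]
wrist_force: [0.4, -0.1, -0.1]
finger_gap: 0.0855
```

Run:
```python
from st import *
import pickle
p,r,s=tcp(); print(s["clock"],p,s["wrist_force"])
for n in ["wrist","side"]:
    q=cam(n);  save(q,n+"3.png") if n=="wrist" else save(q,n+"3.png",(320,70,480,190),5)
    print(tcp()[0])
plan((p,r),[(SL-.004*X+.008*D,RS)],-1,.02)
```

```text
4.725 [ 0.53522111 -0.22788073  0.14871252] [ 0.38331291 -0.06618382 -0.08640154]
[ 0.53504289 -0.22793011  0.14901787]
[ 0.53503421 -0.22811307  0.14930691]
CALL -1, 0.0003, 0.0004, 0.01, -0.02, -0.01, -0.03, -1, 0.0004, 0.0004, 0.0101, -0.02, -0.01, -0.04
end [ 0.5494 -0.2265  0.1345]
```

View pics/wrist3.png

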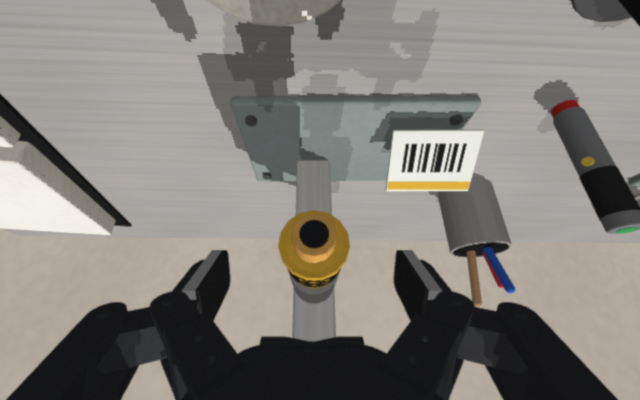

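View pics/side3.png

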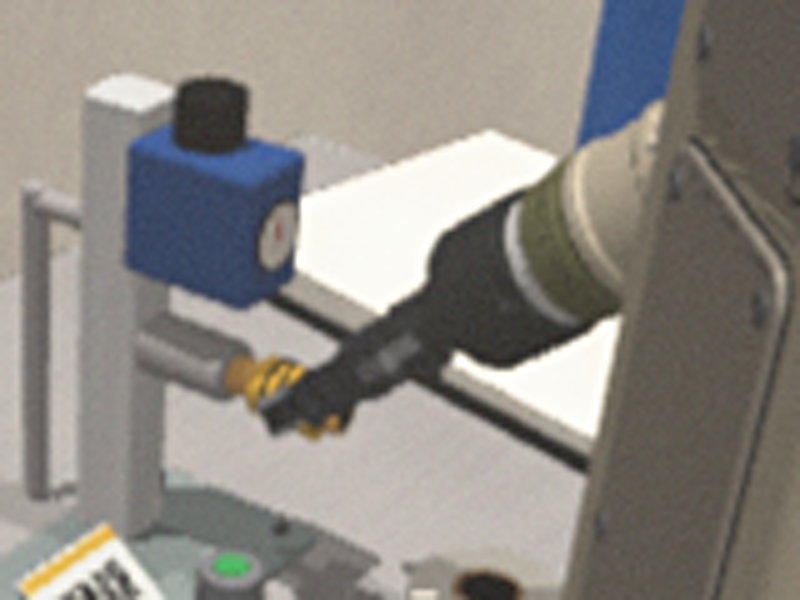

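Wrist: the sleeve (314,245) sits midway between the fingers (228 and 395). The side view shows the fingers straddling its mouth end. A bit further in, then close.

>>> move_arm:
  deltas: [-1,0.0003,0.0003,0.01,0,0,0,-1,0.0003,0.0003,0.009,0,0,0,0.5,0,0,0,0,0,0,0.8,0,0,0,0,0,0,1,0,0,0,0,0,0,1,0,0,0,0,0,0,1,0,0,0,0,0,0]
  squeeze: 80

```text
clock: 5.7
tcp_pos: [0.5485, -0.2263, 0.1355]
orientation: [0.399, -0.017, 0.917, 0.008]
wrist_force: [-7.0, 2.2, 6.1]
finger_gap: 0.0331
```

Run:
```python
from st import *
p,r,s=tcp(); print(s["clock"],p,s["wrist_force"],s["finger_gap"],(s["orientation"]).round(3))
for n in ["wrist","side"]:
    q=cam(n);  save(q,n+"4.png") if n=="wrist" else save(q,n+"4.png",(320,70,480,190),5)
p,r,s=tcp();print("pull dir tool:",r.inv().apply(X),s["wrist_force"])
```

```text
5.7 [ 0.54845417 -0.22625338  0.13552504] [-6.95555909  2.24857842  6.09016518] 0.03305683522126853 [ 0.399 -0.017  0.917  0.008]
pull dir tool: [-0.68157503  0.00115221  0.73174732] [-5.67839577  2.65301928  5.85662951]
```

View pics/side4.png

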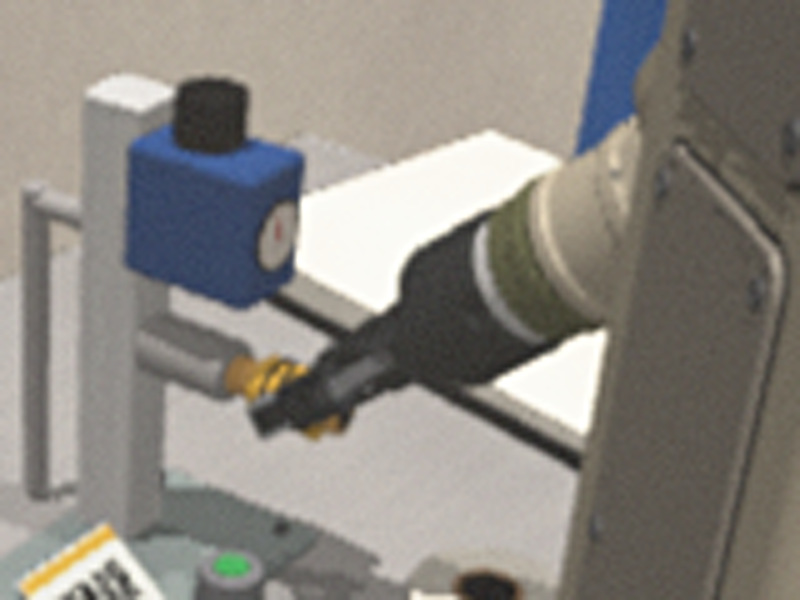

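View pics/wrist4.png

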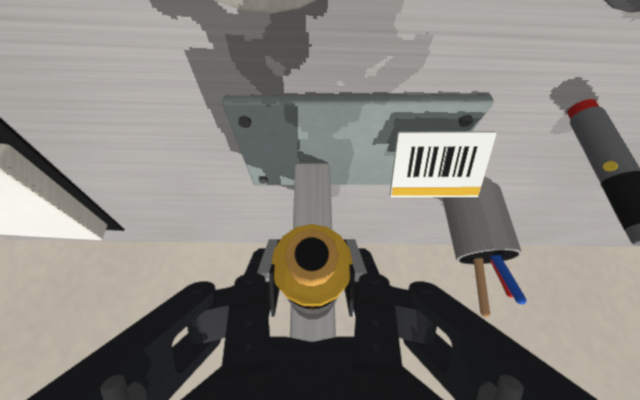

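Gripped on the sleeve (gap 33 mm), nose and bead visible at (312,255). Now the pull.

>>> move_arm:
  deltas: [1,-0.002,0,0.0022,0,0,0,1,-0.002,0,0.0022,0,0,0,1,-0.002,0,0.0022,0,0,0,1,-0.002,0,0.0022,0,0,0,1,0,0,0,0,0,0]

```text
clock: 6.42
tcp_pos: [0.56, -0.2258, 0.1355]
orientation: [0.399, -0.017, 0.917, 0.008]
wrist_force: [-13.3, 4.0, 11.5]
finger_gap: 0.0331
```

Run:
```python
from st import *
p,r,s=tcp(); print(s["clock"],p,s["wrist_force"],s["finger_gap"])
for n in ["wrist"]:
    q=cam(n);  save(q,n+"5.png")
p,r,s=tcp();print(p,"pull dir tool:",r.inv().apply(X),s["wrist_force"])
```

```text
6.425 [ 0.55998179 -0.22580843  0.1354839 ] [-13.26646958   4.0146698   11.54031565] 0.033138979414105346
[ 0.55992644 -0.22577249  0.13548024] pull dir tool: [-0.68178651  0.0015788   0.73154949] [-14.19003915   3.07024437  11.84578095]
```

View pics/wrist5.png

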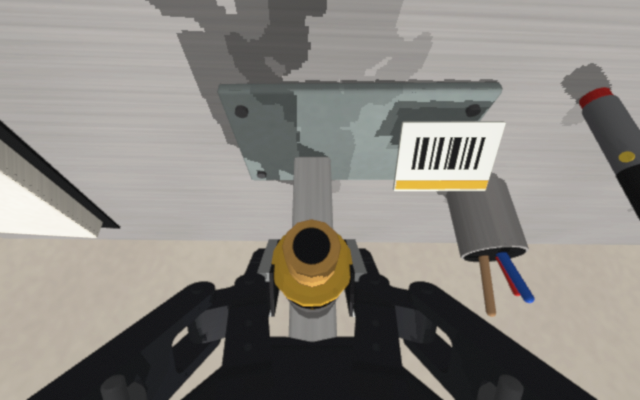

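The sleeve moves along with the grip: more of the nose shows. Force x is about -14 N, as expected from the spring.

>>> move_arm:
  deltas: [1,-0.0014,0,0.0015,0,0,0,1,-0.0014,0,0.0015,0,0,0,1,-0.0014,0,0.0015,0,0,0,1,0,0,0,0,0,0]

```text
clock: 6.98
tcp_pos: [0.5646, -0.2256, 0.1353]
orientation: [0.398, -0.016, 0.917, 0.008]
wrist_force: [-31.1, 3.2, 22.8]
finger_gap: 0.0332
```

Run:
```python
from st import *
for i in range(2):
    q=cam("wrist"); p,r,s=tcp(); print(s["clock"],p,s["wrist_force"],s["finger_gap"])
save(q,"wrist6.png")
```

```text
7.025 [ 0.56462763 -0.22552574  0.13533035] [-31.37297793   3.1606696   23.30320986] 0.033023550973571944
7.075 [ 0.56464949 -0.22556437  0.13534312] [-30.30095424   3.51198292  22.14319697] 0.03294463457386675
```

View pics/wrist6.png

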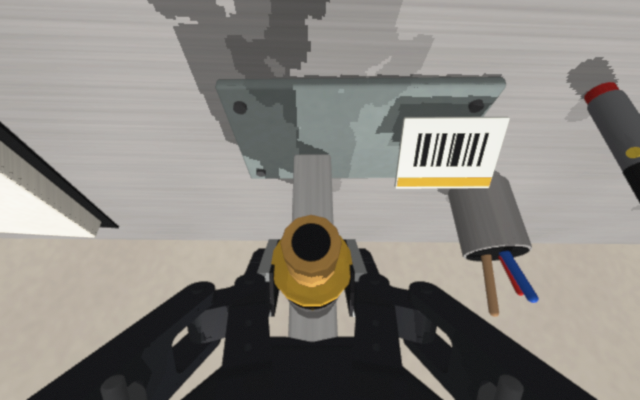

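Travel reached 16.1 mm and the force jumped to -31 N with the grip gap unchanged, so it's against the stop. Hold about a second, then let go.

>>> move_arm:
  deltas: [1,-0.0007,0,0.0007,0,0,0,1,0,0,0,0,0,0,1,0,0,0,0,0,0,1,0,0,0,0,0,0,1,0,0,0,0,0,0,1,0,0,0,0,0,0,1,0,0,0,0,0,0,1,0,0,0,0,0,0]

```text
clock: 8.07
tcp_pos: [0.5648, -0.2256, 0.1352]
orientation: [0.398, -0.015, 0.917, 0.008]
wrist_force: [-41.6, 4.1, 28.3]
finger_gap: 0.0334
```

>>> move_arm:
  deltas: [-1,0,0,0,0,0,0,-1,0,0,0,0,0,0,-1,0,0,0,0,0,0,-1,0,0,0,0,0,0,-1,0,0,0,0,0,0,-1,0,0,0,0,0,0]

```text
clock: 8.82
tcp_pos: [0.5679, -0.2262, 0.135]
orientation: [0.399, -0.017, 0.917, 0.007]
wrist_force: [-0.3, -0.3, 0.1]
finger_gap: 0.0854
```

Run:
```python
from st import *
q=cam("wrist"); p,r,s=tcp(); print(s["clock"],p,s["wrist_force"],s["finger_gap"])
save(q,"wrist7.png")
q=cam("side"); save(q,"side7.png",(320,70,480,190),5)
```

```text
8.875 [ 0.56785499 -0.22625667  0.13501731] [-0.95705522  0.36593276 -0.03926516] 0.08568289486931958
```

View pics/wrist7.png

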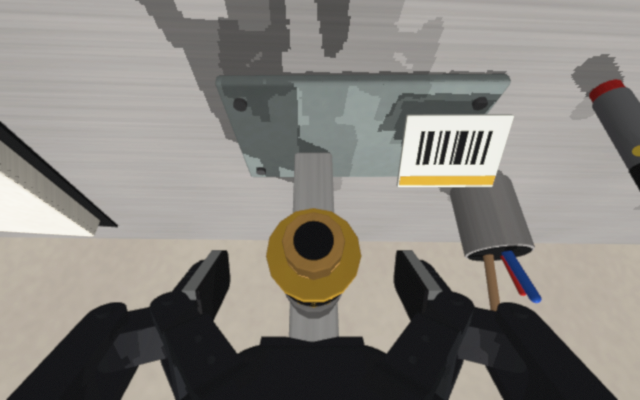

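View pics/side7.png

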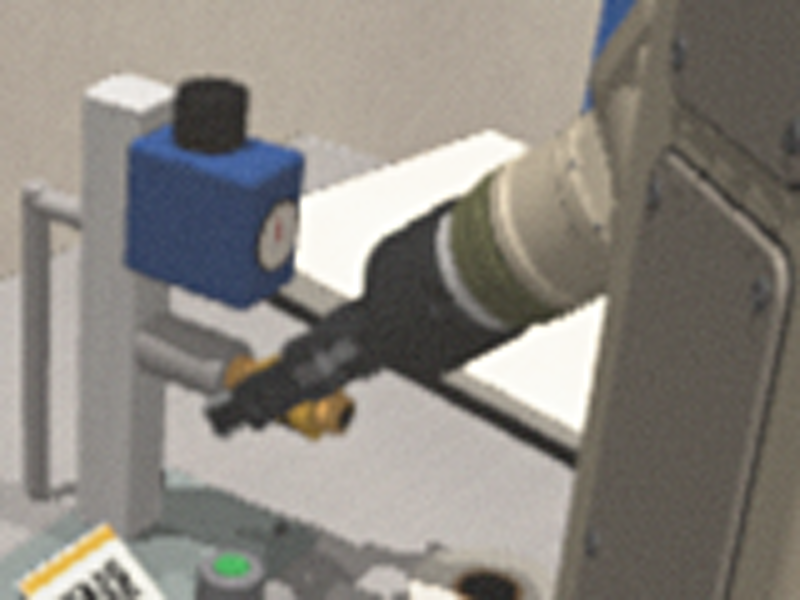

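The sleeve is home again: the wrist view shows the nose at (313,240) with its short stub and the bead forward, and the wrist force is 0. Backing out, then moving over the scanner.

Run:
```python
from st import *
p,r,s=tcp()
a=p-.12*D
plan((p,r),[(a,RS),([.449,-.0487,.26],look(-Z,Y))],-1,.04)
```

```text
CALL -1, 0, -0.0001, -0.04, -0.02, -0, -0.03, -1, 0, 0, -0.04, -0.03, -0, -0.02, -1, 0, -0, -0.04, -0.02, -0.01, -0.03, -1, -0.0025, 0.0303, -0.0078, -0, 7.83, -0, -1, -0.0014, 0.0304, -0.0082, -0, 7.84, -0, -1, -0.0003, 0.0303, -0.0082, -0, 7.83, -0, -1, 0.0008, 0.0303, -0.0082, -0, 7.84, -0, -1, 0.002, 0.0304, -0.008, -0, 7.83, -0, -1, 0.003, 0.0303, -0.0077, -0, 7.83, -0
end [ 0.449  -0.0487  0.26  ]
```

>>> move_arm:
  deltas: [-1,0,0,-0.04,0,0,0,-1,0,0,-0.04,0,0,0,-1,0,0,-0.04,0,0,0,-1,-0.0025,0.0303,-0.0078,0,7.83,0,-1,-0.0014,0.0303,-0.0082,0,7.83,0,-1,-0.0003,0.0303,-0.0082,0,7.83,0,-1,0.0008,0.0303,-0.0082,0,7.83,0,-1,0.002,0.0303,-0.008,0,7.83,0,-1,0.003,0.0303,-0.0077,0,7.83,0,-1,0,0,0,0,0,0]

```text
clock: 10.18
tcp_pos: [0.4509, -0.0472, 0.2599]
orientation: [-0.0, -0.02, 1.0, 0.0]
wrist_force: [0.2, -0.1, 0.5]
finger_gap: 0.0855
```

Run:
```python
from st import *
from scipy.optimize import least_squares
p,r,s=tcp(); print(s["clock"],p,r.as_matrix().round(3),s["joint_pos"].round(2))
import pickle
for n in ["wrist","side"]:
    q=cam(n); save(q,n+"8.png"); pickle.dump(q,open(n+"8.pkl","wb")); W=cloud(q)
    m=(np.hypot(W[...,0]-.45,W[...,1]+.05)<.045)
    Q=W[m]
    for lo,hi,rad in ((.085,.12,.015),(.12,.16,.015),(.02,.06,.027)):
        k=Q[(Q[:,2]>lo)&(Q[:,2]<hi)]
        if len(k)>15:
            o=least_squares(lambda c:np.hypot(k[:,0]-c[0],k[:,1]-c[1])-rad,k.mean(0)[:2]+[.005,0],loss='soft_l1',f_scale=.002); print(n,lo,len(k),o.x.round(4),abs(o.fun).mean().round(4))
    k=Q[Q[:,2]>.163]; print(n,"tail",len(k),k.mean(0).round(4), k.min(0).round(4),k.max(0).round(4))
p,r,s=tcp(); print(p)
```

```text
10.175 [ 0.45092821 -0.04715149  0.25991024] [[-0.999 -0.041 -0.001]
 [-0.041  0.999  0.001]
 [ 0.001  0.001 -1.   ]] [-0.28  0.07 -0.21  1.29  0.   -0.32]
wrist 0.085 154 [ 0.4502 -0.0481] 0.0004
wrist 0.12 319 [ 0.4503 -0.0479] 0.0002
wrist 0.02 336 [ 0.4522 -0.0475] 0.005
wrist tail 22372 [ 0.4392 -0.0525  0.3246] [ 0.4297 -0.0948  0.1631] [ 0.465  -0.005   0.3513]
side 0.085 148 [ 0.4504 -0.0483] 0.0007
side 0.12 199 [ 0.4503 -0.0483] 0.0008
side 0.02 315 [ 0.4507 -0.0484] 0.0016
side tail 4730 [ 0.4371 -0.0304  0.4259] [ 0.4051 -0.0948  0.163 ] [ 0.4942 -0.0055  0.5353]
[ 0.44968505 -0.04862815  0.25953149]
```

View pics/wrist8.png

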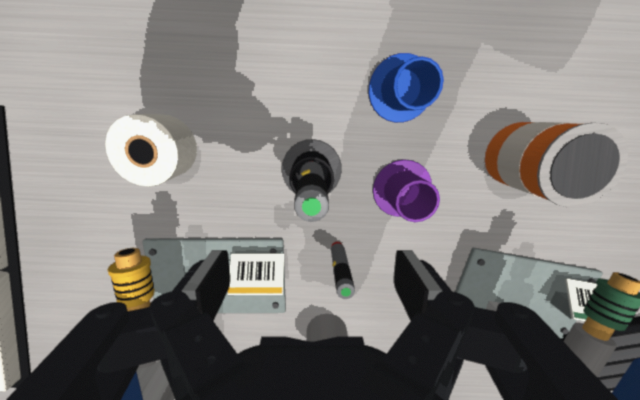

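View pics/side8.png

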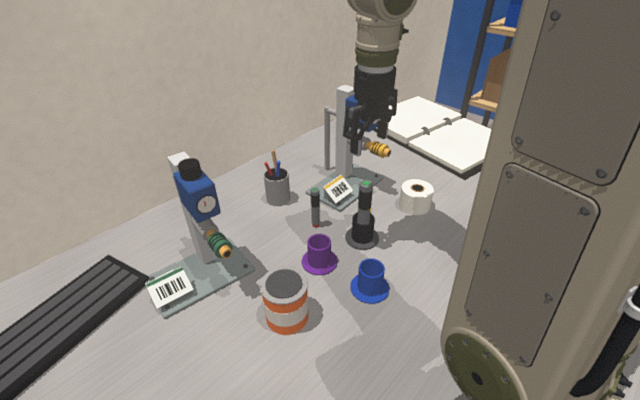

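Wrist view: the scanner tail (312,207) is midway between the fingers (228/395). The stick stands upright at (0.450, -0.048), concentric with its cup. Descend and grip.

>>> move_arm:
  deltas: [-1,-0.001,0,0.032,0,0,0,-1,0,0,0.032,0,0,0,-1,0,0,0.032,0,0,0,-1,0,0,0.032,0,0,0,-1,0,0,0,0,0,0,1,0,0,0,0,0,0,1,0,0,0,0,0,0,1,0,0,0,0,0,0,1,0,0,0,0,0,0,1,0,0,0,0,0,0]
  squeeze: 60

```text
clock: 11.52
tcp_pos: [0.4513, -0.0487, 0.1333]
orientation: [0.001, -0.018, 1.0, -0.0]
wrist_force: [-0.8, 1.5, 5.8]
finger_gap: 0.029
```

Run:
```python
from st import *
import pickle
p,r,s=tcp(); print(s["clock"],p,s["wrist_force"],s["finger_gap"],r.as_matrix().round(3))
q=pickle.load(open("wrist8.pkl","rb")); W=cloud(q); x,y,z=W[...,0],W[...,1],W[...,2]
for q in [q]+[pickle.load(open(n+".pkl","rb")) for n in("side0","wrist1")]:
    W=cloud(q); x,y,z=W[...,0],W[...,1],W[...,2]; im=q["img"].astype(int)
    Q=W[(abs(x-.592)<.05)&(abs(y+.12)<.06)&(z>.016)&(z<.09)]
    for _ in range(8):
        c=Q.mean(0);nn=np.linalg.svd(Q-c,full_matrices=False)[2][2]; nn*=np.sign(nn[2]); d=abs((Q-c)@nn); Q=Q[d<max(2*np.median(d),.0015)]
    e2=np.cross(nn,[0,0,1]);e2/=np.linalg.norm(e2); e1=np.cross(e2,nn)
    A=np.stack([(Q-c)@e1,(Q-c)@e2],1)*1000
    rr=cv2.minAreaRect(A.astype(np.float32)); lo,hi=np.percentile(A,[1,99],axis=0); m=(lo+hi)/2
    print(len(Q),nn.round(3),np.degrees(np.arccos(nn[2])).round(1),np.degrees(np.arctan2(nn[1],nn[0])).round(1),rr[1],(c+(rr[0][0]*e1+rr[0][1]*e2)/1000).round(4),(c+(m[0]*e1+m[1]*e2)/1000).round(4),(hi-lo).round(1))
```

```text
11.525 [ 0.45126825 -0.04867839  0.13332557] [-0.81108125  1.45235788  5.80524754] 0.028965900358415266 [[-0.999 -0.037  0.003]
 [-0.037  0.999 -0.   ]
 [-0.003 -0.    -1.   ]]
1994 [-0.607 -0.027  0.794] 37.4 -177.4 (76.0343246459961, 54.59708023071289) [ 0.5928 -0.1193  0.0464] [ 0.5929 -0.1188  0.0464] [54.4 73.8]
299 [-0.599 -0.012  0.801] 36.8 -178.8 (56.10153579711914, 76.83983612060547) [ 0.5927 -0.119   0.044 ] [ 0.5929 -0.1187  0.0442] [55.5 74.4]
2761 [-0.608 -0.027  0.794] 37.5 -177.5 (76.33121490478516, 56.24699401855469) [ 0.5924 -0.1194  0.0463] [ 0.5922 -0.1197  0.0461] [54.2 74.3]
```

```bash
cat >> st.py <<'E'
T=np.array([.5927,-.1192,.0452]); Y2=np.deg2rad(2.4); X2=np.array([np.cos(Y2),np.sin(Y2),0]); N=-np.sin(np.deg2rad(37))*X2+np.cos(np.deg2rad(37))*Z
RT=look(-N,np.array([-X2[1],X2[0],0]))
E
python3 - <<'E'
from st import *
p,r,s=tcp(); p=np.array([.450,-.0487,.132])
plan((p,r),[(p+[0,0,.11],r),(T+.225*N,RT)],1,.03,7)
E
```

```text
CALL 1, -0.0001, -0, -0.0275, 0, 0, 0, 1, -0, -0, -0.0275, 0, 0, 0, 1, -0.0001, -0, -0.0275, 0, 0, 0, 1, -0.0001, -0, -0.0275, 0, 0, 0, 1, -0.0008, -0.0127, 0.0029, -0.02, -6.14, -0.05, 1, -0.0004, -0.0128, 0.0029, -0.02, -6.14, -0.04, 1, -0.0001, -0.0127, 0.0029, -0.01, -6.14, -0.05, 1, 0.0002, -0.0128, 0.0029, -0.02, -6.14, -0.05, 1, 0.0005, -0.0127, 0.0029, -0.02, -6.14, -0.04, 1, 0.0009, -0.0127, 0.0028, -0.02, -6.14, -0.05
end [ 0.4574 -0.1248  0.2249]
```

>>> move_arm:
  deltas: [1,0,0,-0.0275,0,0,0,1,0,0,-0.0275,0,0,0,1,0,0,-0.0275,0,0,0,1,0,0,-0.0275,0,0,0,1,-0.0008,-0.0127,0.0029,0,-6.14,0,1,-0.0004,-0.0127,0.0029,0,-6.14,0,1,-0.0001,-0.0127,0.0029,0,-6.14,0,1,0.0002,-0.0127,0.0029,0,-6.14,0,1,0.0005,-0.0127,0.0029,0,-6.14,0,1,0.0009,-0.0127,0.0029,0,-6.14,0]

```text
clock: 12.78
tcp_pos: [0.457, -0.1247, 0.2248]
orientation: [0.318, -0.018, 0.948, 0.006]
wrist_force: [-0.1, 0.7, -1.7]
finger_gap: 0.0285
```

```bash
cat > scan.py <<'E'
from st import *
import sys
from scipy.optimize import least_squares
tag=sys.argv[1]
p,r,s=tcp(); print(s["clock"],p,s["wrist_force"].round(1),s["finger_gap"]); ax=-r.as_matrix()[:,2]
est=p-.125*ax
print("tool-based axis",ax.round(3),"ang to N",np.degrees(np.arccos(ax@N)).round(2),"nose",est.round(4))
allk=[]
for n in ["side","top","wrist"]:
    q=cam(n); save(q,n+tag+".png") if n=="wrist" else save(q,n+tag+".png",(300,90,460,210),5)
    W=cloud(q); d=W-est; t=d@ax; rad=np.linalg.norm(d-t[...,None]*ax,axis=-1)
    m=(rad<.022)&(t>.012)&(t<.095); k=W[m]
    if len(k)<40: print(n,"few",len(k)); continue
    def f(v):
        a=ax+np.array([v[2],v[3],0]);a/=np.linalg.norm(a); c=est+np.array([v[0],v[1],0]); e=k-c; tt=e@a; return np.linalg.norm(e-tt[:,None]*a,axis=1)-.015
    o=least_squares(f,[0,0,0,0],loss='soft_l1',f_scale=.001); v=o.x
    a=ax+np.array([v[2],v[3],0]);a/=np.linalg.norm(a); c=est+np.array([v[0],v[1],0])
    tt=((W-c)@a); rr=np.linalg.norm((W-c)-tt[...,None]*a,axis=-1); tn=np.nanpercentile(tt[(rr<.017)&(tt>-.02)&(tt<.1)],1)
    al=((T-c)@N)/(-a@N); hit=c-a*al
    h=hit-T; print(n,len(k),"axis",a.round(3),"ang to N",np.degrees(np.arccos(a@N)).round(2),"res",abs(o.fun).mean().round(4),"nose t",tn.round(4),"hit off x,y,up",(h@X2*1000).round(1),(h@np.cross(Z,X2)*1000).round(1),(h[2]*1000).round(1),"dist from nose",((c+a*tn-T)@N).round(4))
    im=q["img"]; hs=(im[...,0]>im[...,1]*2+20)&(im[...,0]>90)&(np.linalg.norm(W-est,axis=-1)<.035)
    if hs.sum()>5: print("  red nose pts",hs.sum(),W[hs].mean(0).round(4),"t",np.percentile((W[hs]-est)@ax,[5,50,95]).round(4))
al=((T-est)@N)/(-ax@N); h=est-ax*al-T; print("tool: hit",(h@X2*1000).round(1),(h@np.cross(Z,X2)*1000).round(1),"dist",((est-T)@N).round(4))
E
python3 scan.py 9
```

```text
12.775 [ 0.45704548 -0.12465516  0.22484598] [-0.1  0.7 -1.7] 0.02848105098244492
tool-based axis [-0.602 -0.022  0.798] ang to N 0.21 nose [ 0.5323 -0.1219  0.1251]
side 301 axis [-0.599 -0.023  0.8  ] ang to N 0.18 res 0.0007 nose t -0.0015 hit off x,y,up -1.9 -1.0 -1.4 dist from nose 0.1001
  red nose pts 17 [ 0.5288 -0.1123  0.1365] t [0.0014 0.0063 0.0293]
top 180 axis [-0.596 -0.026  0.802] ang to N 0.38 res 0.0007 nose t -0.0034 hit off x,y,up -5.4 -0.3 -4.1 dist from nose 0.1012
wrist 1083 axis [-0.599 -0.036  0.8  ] ang to N 0.63 res 0.0003 nose t -0.0001 hit off x,y,up -3.8 2.4 -2.9 dist from nose 0.1033
  red nose pts 23 [ 0.5137 -0.1222  0.1284] t [0.0014 0.0161 0.0232]
tool: hit -0.2 -0.6 dist 0.1002
```

View pics/side9.png

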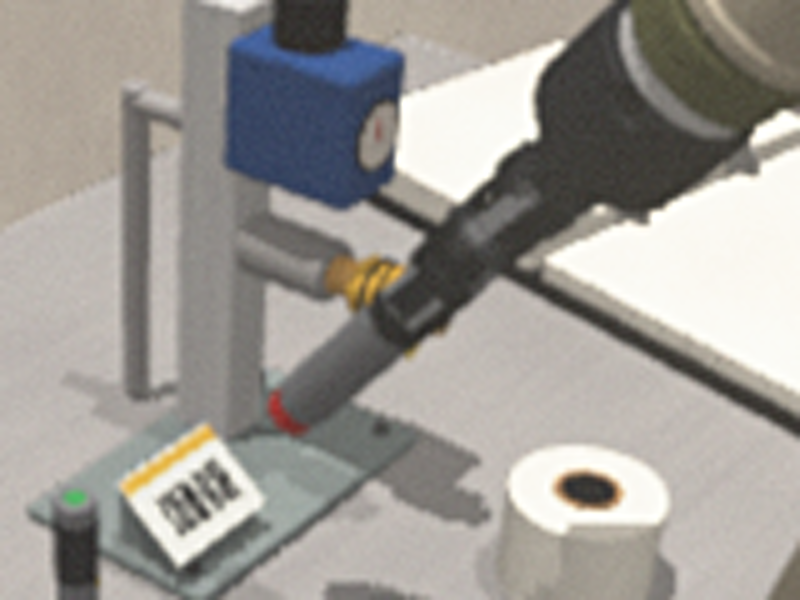

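View pics/wrist9.png

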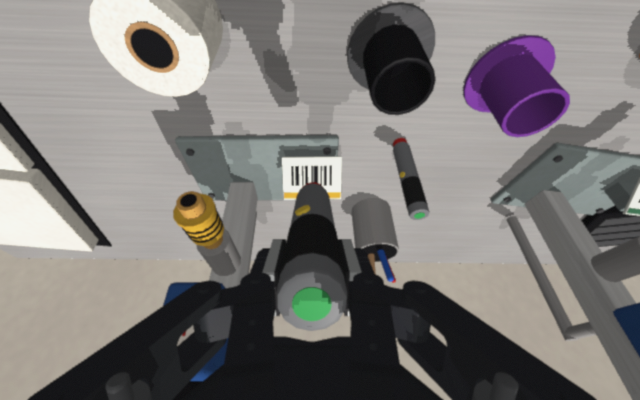

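Scanner held straight (axis within 0.6° of the tag normal), nose about 10 cm out. Wrist view shows it pointing at the yellow-strip tag (312,178). Moving in 4 cm with a 2 mm uphill correction.

>>> move_arm:
  deltas: [1,-0.0005,0,0.01,0,0,0,1,-0.0005,0,0.01,0,0,0,1,-0.0005,0,0.01,0,0,0,1,-0.0005,0,0.01,0,0,0,1,0,0,0,0,0,0]

```text
clock: 13.55
tcp_pos: [0.4831, -0.1231, 0.1929]
orientation: [0.315, -0.018, 0.949, 0.007]
wrist_force: [-0.6, 0.8, -2.3]
finger_gap: 0.0287
```

```bash
python3 scan.py 10
```

```text
13.55 [ 0.48309044 -0.1230577   0.19289186] [-0.6  0.8 -2.3] 0.028729828862103127
tool-based axis [-0.598 -0.024  0.801] ang to N 0.25 nose [ 0.5578 -0.1201  0.0927]
side 274 axis [-0.595 -0.03   0.803] ang to N 0.5 res 0.0007 nose t -0.0014 hit off x,y,up -1.0 0.5 -0.8 dist from nose 0.0588
  red nose pts 12 [ 0.5538 -0.1095  0.0978] t [-0.0003  0.0052  0.0185]
top 160 axis [-0.603 -0.024  0.797] ang to N 0.15 res 0.0007 nose t 0.0005 hit off x,y,up -0.4 -0.7 -0.3 dist from nose 0.0605
wrist 1066 axis [-0.601 -0.038  0.798] ang to N 0.72 res 0.0003 nose t 0.0043 hit off x,y,up 1.3 1.8 0.9 dist from nose 0.0627
  red nose pts 25 [ 0.5415 -0.1218  0.1021] t [0.0033 0.0182 0.0277]
tool: hit 0.4 0.5 dist 0.059
```

View pics/side10.png

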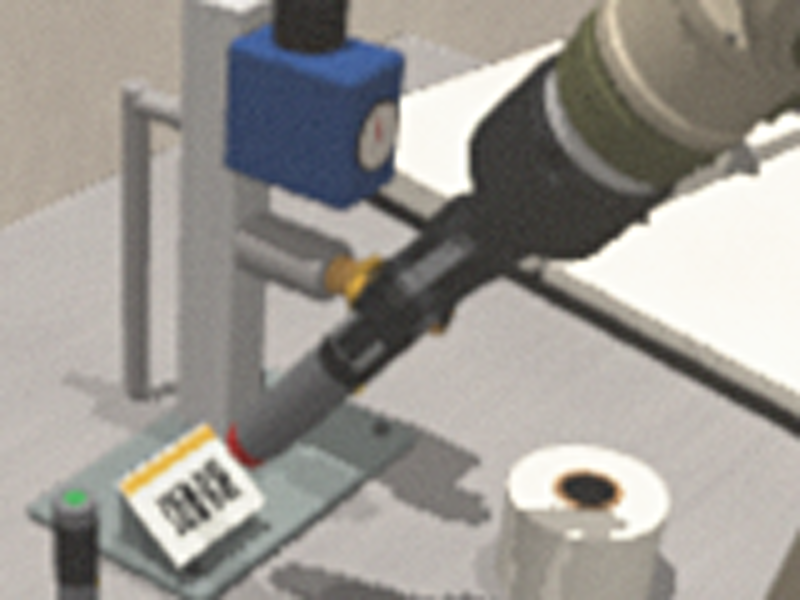

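View pics/top10.png

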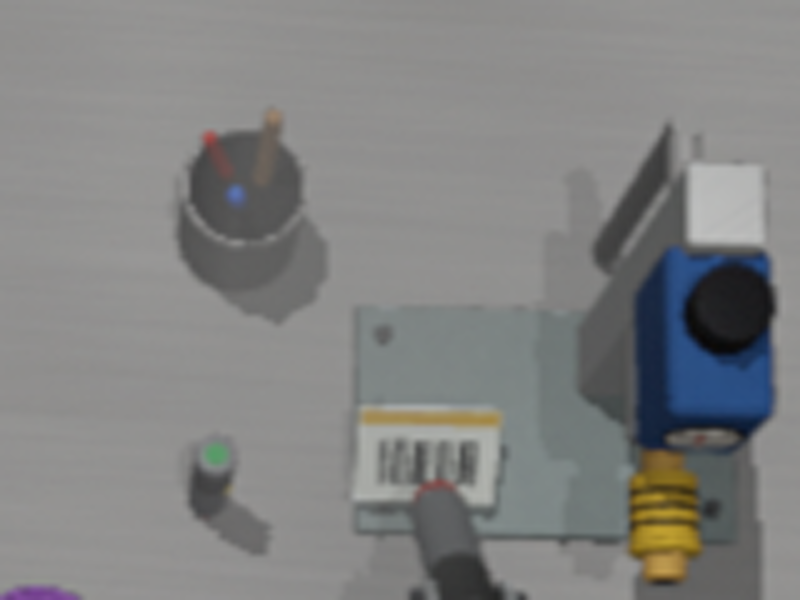

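All three views put the beam within about 2 mm of the tag's middle, under 1° off square and about 6 cm away. Holding steady for more than 2 s.

>>> move_arm:
  deltas: [1,0,0,0,0,0,0,1,0,0,0,0,0,0,1,0,0,0,0,0,0,1,0,0,0,0,0,0,1,0,0,0,0,0,0,1,0,0,0,0,0,0,1,0,0,0,0,0,0,1,0,0,0,0,0,0,1,0,0,0,0,0,0,1,0,0,0,0,0,0]

```text
clock: 14.95
tcp_pos: [0.4831, -0.1237, 0.1941]
orientation: [0.316, -0.017, 0.949, 0.006]
wrist_force: [0.1, -0.2, -1.6]
finger_gap: 0.0288
```

>>> move_arm:
  deltas: [1,0,0,0,0,0,0,1,0,0,0,0,0,0,1,0,0,0,0,0,0,1,0,0,0,0,0,0,1,0,0,0,0,0,0,1,0,0,0,0,0,0,1,0,0,0,0,0,0,1,0,0,0,0,0,0,1,0,0,0,0,0,0,1,0,0,0,0,0,0]

```text
clock: 16.2
tcp_pos: [0.4831, -0.1238, 0.1941]
orientation: [0.316, -0.017, 0.949, 0.006]
wrist_force: [-0.2, -0.5, -2.2]
finger_gap: 0.0284
```

```bash
python3 scan.py 11
python3 - <<'E'
from st import *
P=np.mean([tcp()[0] for _ in range(3)],0)
p,r,s=tcp()
plan((p,r),[(p+.05*N,RT),([.450,-.0487,.245],look(-Z,Y))],1,.02,6)
E
```

```text
16.2 [ 0.4830639  -0.1237582   0.19413949] [-0.2 -0.5 -2.2] 0.028402456900025633
tool-based axis [-0.599 -0.022  0.8  ] ang to N 0.23 nose [ 0.558  -0.121   0.0941]
side 273 axis [-0.596 -0.025  0.803] ang to N 0.38 res 0.0007 nose t -0.0017 hit off x,y,up -0.4 -0.8 -0.3 dist from nose 0.0596
  red nose pts 9 [ 0.5557 -0.1107  0.1014] t [0.0013 0.0072 0.0135]
top 166 axis [-0.594 -0.025  0.804] ang to N 0.53 res 0.0007 nose t 0.0003 hit off x,y,up -0.9 -1.2 -0.7 dist from nose 0.062
wrist 1078 axis [-0.601 -0.036  0.798] ang to N 0.64 res 0.0003 nose t 0.0033 hit off x,y,up 1.5 1.4 1.1 dist from nose 0.0632
  red nose pts 27 [ 0.5425 -0.1216  0.1005] t [0.0014 0.0166 0.0234]
tool: hit 1.2 -0.6 dist 0.06
CALL 1, 0, -0.0001, -0.0167, -0.06, -0.05, -0.08, 1, 0.0001, 0, -0.0166, -0.06, -0.04, -0.09, 1, -0, -0, -0.0167, -0.06, -0.05, -0.08, 1, -0.001, 0.0109, -0.0012, 0.01, 5.29, 0.03, 1, -0.0008, 0.0109, -0.0013, 0.01, 5.28, 0.02, 1, -0.0007, 0.0109, -0.0014, 0.01, 5.29, 0.03, 1, -0.0006, 0.0109, -0.0015, 0.01, 5.28, 0.03, 1, -0.0004, 0.0109, -0.0015, 0, 5.29, 0.02, 1, -0.0003, 0.0109, -0.0015, 0.01, 5.29, 0.03, 1, -0.0002, 0.0109, -0.0016, 0.01, 5.28, 0.03
end [ 0.45   -0.0487  0.245 ]
```

Held 2.65 s without drift. Now back over the cup.

>>> move_arm:
  deltas: [1,0,0,-0.0167,0,0,0,1,0,0,-0.0167,0,0,0,1,0,0,-0.0167,0,0,0,1,-0.001,0.0109,-0.0012,0,5.29,0,1,-0.0008,0.0109,-0.0013,0,5.29,0,1,-0.0007,0.0109,-0.0014,0,5.29,0,1,-0.0006,0.0109,-0.0015,0,5.29,0,1,-0.0004,0.0109,-0.0015,0,5.29,0,1,-0.0003,0.0109,-0.0015,0,5.29,0,1,-0.0002,0.0109,-0.0016,0,5.29,0]

```text
clock: 17.6
tcp_pos: [0.4511, -0.0482, 0.2456]
orientation: [-0.002, -0.018, 1.0, -0.0]
wrist_force: [0.2, 0.3, -1.3]
finger_gap: 0.0286
```

>>> move_arm:
  deltas: [1,0,0,0,0,0,0]

```text
clock: 17.73
tcp_pos: [0.452, -0.0481, 0.2447]
orientation: [-0.001, -0.019, 1.0, 0.0]
wrist_force: [-0.1, -0.8, -1.3]
finger_gap: 0.0285
```

Run:
```python
from st import *
from scipy.optimize import least_squares
p,r,s=tcp(); print(s["clock"],p,r.as_matrix()[:,2].round(4),s["joint_pos"].round(2))
for n in ["side","wrist","top"]:
    q=cam(n); save(q,n+"12.png") if n!="side" else save(q,n+"12.png",(290,100,450,270),4); W=cloud(q); Q=W[np.hypot(W[...,0]-.45,W[...,1]+.048)<.04]
    for lo,hi,rad in ((.125,.165,.015),(.165,.205,.015),(.015,.06,.027)):
        k=Q[(Q[:,2]>lo)&(Q[:,2]<hi)]
        if len(k)>15:
            o=least_squares(lambda c:np.hypot(k[:,0]-c[0],k[:,1]-c[1])-rad,k.mean(0)[:2]+[.005,0],loss='soft_l1',f_scale=.002); print(n,lo,len(k),o.x.round(4),abs(o.fun).mean().round(4))
    k=Q[(Q[:,2]>.08)&(Q[:,2]<.2)]; print(n,"lowest",np.percentile(k[:,2],[0,1]).round(4) if len(k) else "")
print(tcp()[0])
```

```text
17.725 [ 0.451977   -0.04811748  0.24471499] [-3.e-03  6.e-04 -1.e+00] [-0.28  0.08 -0.24  1.26 -0.   -0.32]
side 0.125 174 [ 0.4514 -0.0489] 0.0008
side 0.165 207 [ 0.4513 -0.0487] 0.0008
side 0.015 466 [ 0.45   -0.0473] 0.0019
side lowest [0.1182 0.1201]
wrist 0.125 283 [ 0.4508 -0.048 ] 0.0002
wrist 0.165 567 [ 0.4508 -0.0483] 0.0002
wrist 0.015 333 [ 0.4499 -0.0478] 0.0023
wrist lowest [0.1213 0.1225]
top lowest 
[ 0.45030971 -0.048747    0.24496439]
```

View pics/side12.png

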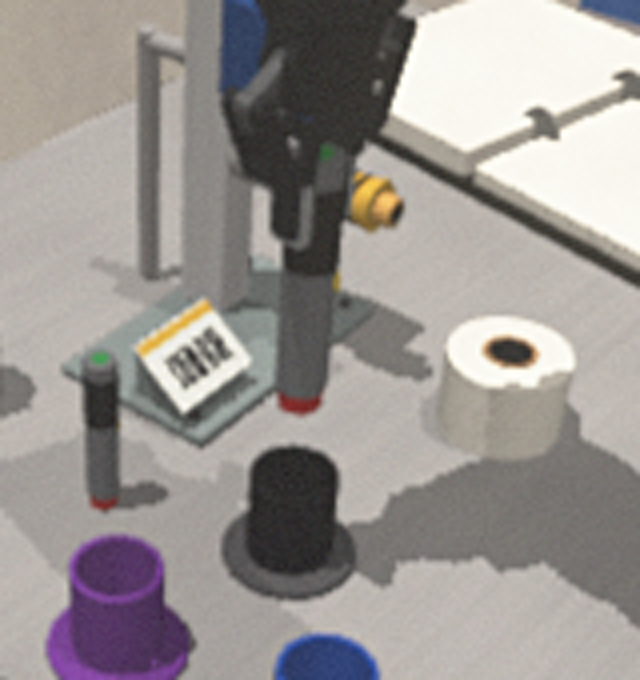

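The stick hangs vertically, concentric with the black cup within about 1 mm, nose at z≈0.12. Lower it.

>>> move_arm:
  deltas: [1,0.001,0,0.025,0,0,0,1,0,0,0.025,0,0,0,1,0,0,0.025,0,0,0,1,0,0,0.02,0,0,0,1,0,0,0.012,0,0,0,1,0,0,0.003,0,0,0,1,0,0,0,0,0,0]

```text
clock: 18.75
tcp_pos: [0.4493, -0.0488, 0.1357]
orientation: [-0.001, -0.018, 1.0, -0.0]
wrist_force: [0.1, 0.0, -2.0]
finger_gap: 0.0287
```

>>> move_arm:
  deltas: [1,0,0,0.0015,0,0,0,1,0,0,0.001,0,0,0,1,0,0,0,0,0,0]

```text
clock: 19.12
tcp_pos: [0.4496, -0.0487, 0.1333]
orientation: [-0.001, -0.018, 1.0, -0.0]
wrist_force: [0.0, 0.0, 2.6]
finger_gap: 0.0284
```

The floor is felt (force -2 → +2.6 N). Release and rise.

>>> move_arm:
  deltas: [0,0,0,0,0,0,0,-1,0,0,0,0,0,0,-1,0,0,0,0,0,0,-1,0,0,0,0,0,0,-1,0,0,-0.02,0,0,0,-1,0,0,-0.04,0,0,0,-1,0,0,-0.04,0,0,0,-1,0,0,-0.04,0,0,0,-1,0,0,-0.03,0,0,0,-1,0,0,0,0,0,0]

```text
clock: 20.38
tcp_pos: [0.4509, -0.049, 0.305]
orientation: [0.001, -0.018, 1.0, -0.001]
wrist_force: [0.6, 0.1, -0.3]
finger_gap: 0.0857
```

Run:
```python
from st import *
from scipy.optimize import least_squares
p,r,s=tcp(); print(s["clock"],p,s["wrist_force"].round(2),s["finger_gap"])
for n in ["side","wrist"]:
    q=cam(n); save(q,n+"13.png"); W=cloud(q); Q=W[np.hypot(W[...,0]-.45,W[...,1]+.048)<.04]
    for lo,hi in ((.08,.12),(.12,.16)):
        k=Q[(Q[:,2]>lo)&(Q[:,2]<hi)]
        o=least_squares(lambda c:np.hypot(k[:,0]-c[0],k[:,1]-c[1])-.015,k.mean(0)[:2]+[.005,0],loss='soft_l1',f_scale=.002); print(n,lo,len(k),o.x.round(4))
    x,y,z=W[...,0],W[...,1],W[...,2]; im=q["img"].astype(int)
    m=(abs(x-.55)<.06)&(abs(y+.22)<.05)&(z>.1)&(z<.17)&(im[...,0]>im[...,1]*1.15)&(im[...,1]>im[...,2]*1.5); print(n,"sleeve",W[m].min(0).round(3),W[m].max(0).round(3))
    k=Q[(Q[:,2]<.19)];print("tail top",k[:,2].max().round(4))
```

```text
20.375 [ 0.45085099 -0.04897713  0.30498362] [ 0.57  0.13 -0.3 ] 0.0856843801460255
side 0.08 178 [ 0.4485 -0.0483]
side 0.12 194 [ 0.4484 -0.0482]
side sleeve [ 0.513 -0.24   0.126] [ 0.58  -0.208  0.157]
tail top 0.1692
wrist 0.08 117 [ 0.4483 -0.0484]
wrist 0.12 203 [ 0.4484 -0.0481]
wrist sleeve [ 0.513 -0.244  0.125] [ 0.585 -0.209  0.16 ]
tail top 0.172
```

View pics/side13.png

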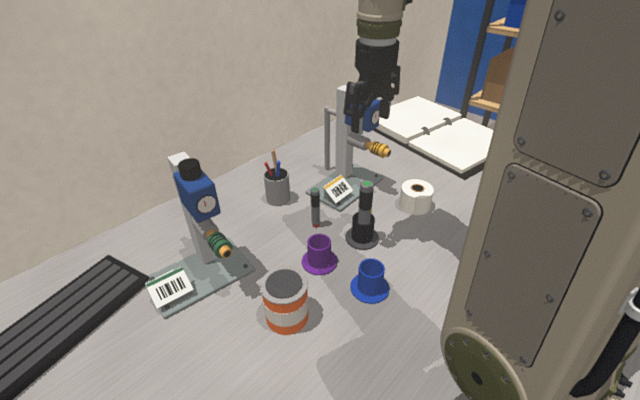

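View pics/wrist13.png

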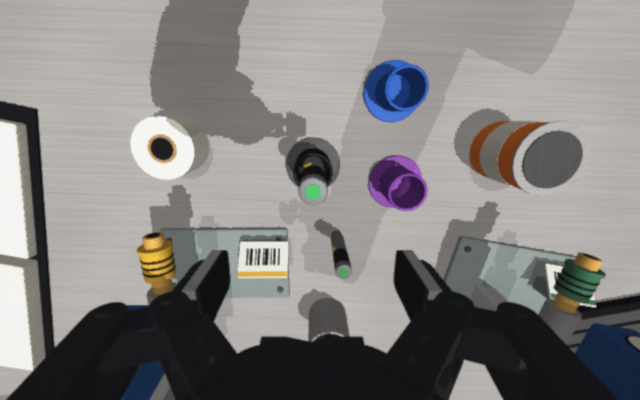

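The scanner stands upright in the black cup (side 363,205; wrist 313,188), the sleeve is home, and the bystanders haven't moved. The gripper is clear, so I'm handing in.

```bash
python3 -c "
from workcell import order
print(order.hand_in())"
```

```text
the job is handed in; nothing more can be done
None
```

The yellow coupler is checked and logged, and the job was handed in at about 20.5 s of the 69 s allowed.

- **Sleeve:** I pulled the yellow sleeve back about 16 mm until it hit its stop, where the wrist force jumped well above the spring's 16 N and reached about 50 N. I held it there for about 1 s and then opened the jaws. The camera afterwards showed it fully forward, in the same position as at the start.
- **Scan:** I held the large scanner for about 2.6 s on the tag with the yellow strip. Measured from all three cameras, the nose was 6.0 to 6.3 cm away. The beam was less than 1° off square and within about 2 mm of the middle of the tag. The wrist camera's reading differed from the side and top views by about 2 to 3 mm.
- **Return:** The scanner is back in its black cup, upright and about 2 mm from where it first stood.
- **Final check:** The gripper is open, clear of everything and reads no force. The last pictures show the green coupler, paint can, pen pot, label roll and look-alikes where they were. I judged those by eye and did not re-measure them.

No check failed.

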